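# Make up two gauge kits for the measuring microscope

### The arm

A 7-joint arm with a two-finger parallel gripper is mounted at the origin on the work surface. World frame = base frame: x ahead of the robot, y to its left, z up, the work surface at z = 0. Lengths are in m, angles in rad, forces in N, time in s.
With the tool pointing down it reaches from about 0.425 to 0.925 m from the base axis. Payload 6.8 kg.
Tool frame: the origin (TCP) lies at the very end of the fingers, on their centre line; the grasp point (between the pads) lies 19 mm behind it; z points along the fingers, x is the direction in which the jaws open and shut, and the axes are right-handed (so a half turn about z gives the same grasp; the last joint's range is limited). The gripper opens to 85 mm and grips with 20 to 120 N. Pads are 22 mm wide; open, the fingers measure 114 mm over their backs; the gripper's body (76 mm by 85 mm) begins 54 mm behind the grasp point. The pads swing forward as they close: fully open they stand 13 mm farther back than shut.
Start: joints at [1.119, 0.477, 0.022, 1.555, -0.011, 1.109, -0.083], TCP at [0.228, -0.636, 0.231] pointing down, gripper open.
Joint ranges: [-2.96, 2.96], [-0.34, 2.1], [-1.41, 1.46], [0.24, 2.44], [-1.37, 4.51], [0.17, 1.92], [-2.96, 2.96]. Speed limits (rad/s): [2.39, 2.39, 3.14, 3.14, 3.14, 3.14, 3.14].

### API

Orientations are given as a unit quaternion [w, x, y, z].
In Python, from station import bot gives the robot as it stands.
- The arm moves only by the shell command python3 -m creep 'ROWS' [FORCE]. ROWS is JSON, a list that holds one entry, the list of rows, each a list of 7 numbers: the shift along the tool's x, y, z in cm, then the turn, a rotation vector about the tool's x, y, z in rad, then the opening, from 0 (shut) to 1 (fully open). In form: [[[dx, dy, dz, wx, wy, wz, claw], ...]]. A call has 1 to 10 rows; each row is the pose to reach, as a shift and turn from the pose commanded when the call began, along the tool's axes at that moment; what a row does not reach only later rows make up. A row lasts 1/8 s, in which the tool goes at most 62.5 mm and 10.7 degrees, less where a joint would pass 70% of its speed; a pose out of reach is approached as far as the arm can. A call with a gripper value outside its range is refused whole. The fingers move at their own pace and stop on an object; FORCE is the grip in N (left out, the last holds). Time passes only in rows, so rows that repeat a pose let the fingers close. It gives the time, the measured TCP pose, the force and the opening at its end, in the units of the state.
- bot.get_obs(): the state, without advancing time (a new reading comes with each control period).
- bot.read_camera(name): name is "side" or "top"; returns (picture, depth): 480x640x3 uint8, blue, green, red; 480x640 float32, m along the optical axis (not along the pixel's ray), 0 where there is no reading.
- bot.calibration(name): a dict with "mtx" (3x3 intrinsics, pixels), "rvec" (rotation vector, rad) and "tvec" (3), from world to camera coordinates, as OpenCV has them. Camera axes: x right, y down, z forward; pixel columns grow to the right and rows downward; lengths in m; the calibration is good to about 2 mm. A picture is of the moment at which its call begins. calibration takes no time and is no camera call.
- bot.hand_in(): hands the job in, once; it reports no verdict.
Trained networks look in the newest picture that a camera, given by its name, has taken for a name from the list of things; names that differ only in an ending like _2 or _b are one class to them, and where a whole thing is asked for, a point or a joint stands for the part that bears it (a point fixed in the world has none). Each returns a list of dicts, best first, with "p" (0 to 1); they miss things now and then, are a little off and sometimes report something else, mostly with a low value. They report only what shows in the picture. A call takes as long as a camera call.
- bot.find_in(camera, label): "xy" ([column, row] in pixels, amid what is visible of it).
- bot.silhouettes(camera, label): "mask" (480x640 bool, what is visible of it) and "xy" ([column, row] in pixels, amid what is visible of it).
The state is a dict: "t": time; "q": joint angles; "joint_vel": joint speeds; "joint_torque": joint torques, N m; "eef_pos": TCP position; "tool_rot": TCP orientation; "contact_force": force on the tool from outside, world axes, zero at the start; "torque": the same for the moment, N m; "gripper_width": opening from 0.0 (shut) to 1.0 (fully open).
Only numpy, scipy, OpenCV 4.12 (cv2) and the standard library are available. Lean on these libraries where they do the work, as an engineer would, in place of code of your own. Each camera call takes 0.05 s, during which the arm holds its last target.

### The job

Make up the two microscope kits from the stock on the bench: the blue tray gets the yellow-banded objective, standing nose up in the middle of its square well, and the pin gauge, lying lengthwise in the middle of its long well; the white tray gets the red-banded objective, standing nose up in the middle of its square well, and the brass ring gauge, flat in the middle of its long well. Set each piece down gently on the well's floor without dropping or tipping it over, and let go of it. Leave the green-banded objective, the bottle and the slide case where they are.

Things in the scene. Friction and masses are not known exactly. Their poses are not given: they have to be found in the camera images.
- blue_tray: Blue tray, fixed, 182 x 78 mm, rim 10 mm high, walls 4 mm, grey well floors 4 mm above the table. Origin: centre of its underside; x along its length, z up. A divider makes two wells, both 70 mm wide in y and centred at y = 0: square well, 62 mm long, centre at x = +56 mm; long well, 108 mm long, centre at x = -33 mm. 
- white_tray: White tray, fixed, 182 x 78 mm, rim 10 mm high, walls 4 mm, grey well floors 4 mm above the table. Origin: centre of its underside; x along its length, z up. A divider makes two wells, both 70 mm wide in y and centred at y = 0: square well, 62 mm long, centre at x = +56 mm; long well, 108 mm long, centre at x = -33 mm. 
- yellow_objective: Microscope objective with yellow band, standing nose up, loose, 0.12 kg: silver barrel 30 mm diameter up to 42 mm high (dark ring low down, yellow band at 32 to 42 mm), yellow cone to 48 mm, steel nose 16 mm diameter to 55 mm. Grip the barrel. Origin: centre of its underside, z up. Goes in the blue tray.
- red_objective: Microscope objective with red band, standing nose up, loose, 0.12 kg: silver barrel 30 mm diameter up to 42 mm high (dark ring low down, red band at 32 to 42 mm), red cone to 48 mm, steel nose 16 mm diameter to 55 mm. Grip the barrel. Origin: centre of its underside, z up. Goes in the white tray.
- ring_gauge: Brass ring gauge lying flat: a ring of 44 mm outer and 22 mm inner diameter, 28 mm high, about 0.22 kg, loose. Grip it across the outside. Origin: centre of its underside, z up. Goes in the white tray.
- pin_gauge: Double-ended pin gauge lying on its side: a black square handle 50 mm long, 28 mm wide and 28 mm high, with a pointed steel pin (14 mm diameter, 20 mm long) out of each end, 90 mm long in all; about 0.15 kg, loose. Grip the handle across its 28 mm width. Origin: centre of the underside of the handle, mid-length; x runs along the pins, z up. Ends alike. Goes in the blue tray.
- green_objective: Microscope objective with green band, standing nose up, loose, 0.12 kg: silver barrel 30 mm diameter up to 42 mm high (dark ring low down, green band at 32 to 42 mm), green cone to 48 mm, steel nose 16 mm diameter to 55 mm. Grip the barrel. Origin: centre of its underside, z up. Spare: leave it alone.
- cleaner_bottle: Closed amber bottle of lens cleaner, 44 mm diameter, 100 mm high, standing loose near one end of the work area. Bystander: leave it alone. Origin: centre of its underside.
- slide_case: Closed off-white case, 90 x 60 mm, 22 mm high, with a black seam and a green glass window, lying loose near one end of the work area. Bystander: leave it alone. Origin: centre of its underside.

How it is judged:
At the end, for the whole second after the job is handed in: The four pieces rest released on the floors of their own wells, within 15 mm of the well centre along the tray and across it, upright or flat (0.12 rad), the pin gauge lengthwise (0.3 rad, either way round); green objective, bottle and slide case within 20 mm of their start (x of yellow_objective in the frame of blue_tray between 0.041 and 0.071 m and y of yellow_objective in the frame of blue_tray between -0.015 and 0.015 m and z of yellow_objective in the frame of blue_tray between 0.001 and 0.008 m and angle between each of yellow_objective, pin_gauge, red_objective, ring_gauge's own z axis and vertical below 0.12 rad and linear speed of each of yellow_objective, pin_gauge, red_objective, ring_gauge below 0.02 m/s and angular speed of each of yellow_objective, pin_gauge, red_objective, ring_gauge below 0.2 rad/s and x of pin_gauge in the frame of blue_tray between -0.048 and -0.018 m and y of pin_gauge in the frame of blue_tray between -0.015 and 0.015 m and z of pin_gauge in the frame of blue_tray between 0.001 and 0.008 m and angle between the x axis of pin_gauge and the x axis of blue_tray, either way round below 0.3 rad and x of red_objective in the frame of white_tray between 0.041 and 0.071 m and y of red_objective in the frame of white_tray between -0.015 and 0.015 m and z of red_objective in the frame of white_tray between 0.001 and 0.008 m and x of ring_gauge in the frame of white_tray between -0.048 and -0.018 m and y of ring_gauge in the frame of white_tray between -0.015 and 0.015 m and z of ring_gauge in the frame of white_tray between 0.001 and 0.008 m and distance of each of green_objective, cleaner_bottle, slide_case from where it was at the start of the episode below 0.02 m); the robot touches nothing.
It fails at once if the green objective, the bottle or the slide case is moved more than 20 mm from its place (distance of any of green_objective, cleaner_bottle, slide_case from where it was at the start of the episode above 0.02 m).
It fails at once if a piece is dropped (falls free faster than 0.7 m/s, about 25 mm) ((linear speed of yellow_objective above 0.7 m/s and contact force between yellow_objective and the fingers below 0.05 N) or (linear speed of red_objective above 0.7 m/s and contact force between red_objective and the fingers below 0.05 N) or (linear speed of ring_gauge above 0.7 m/s and contact force between ring_gauge and the fingers below 0.05 N) or (linear speed of pin_gauge above 0.7 m/s and contact force between pin_gauge and the fingers below 0.05 N)).
It fails at once if a piece is tipped over (more than 45 degrees) (angle between any of yellow_objective, red_objective, ring_gauge, pin_gauge's own z axis and vertical above 0.785 rad).
It also fails if it takes over 96 s, if anything falls off the work surface, if the arm or the gripper's body presses on something with over 40 N, if the wrist force passes 120 N, or if a joint passes its speed limit or range.

## Working session

There is one attempt and no reset: what is moved stays moved. The work goes in short steps, Python scripts to look and compute and a shell command to move; the robot and the scene stay as the last step left them, time stands still between calls to the robot, and variables do not carry over. Pictures are saved under pics/ and viewed, and the job is handed in when it is done.

```bash
ls -la; mkdir -p pics
python3 - <<'E'
from station import bot
import cv2
print(bot.get_obs())
for n in ("side","top"):
    im,d=bot.read_camera(n); cv2.imwrite(f"pics/{n}0.png",im)
    c=bot.calibration(n); print(n,c)
E
```

```text
total 12
drwxr-xr-x  3 agent agent 4096 Dec  6 16:56 .
drwxr-xr-x 23 root  root  4096 Dec  6 16:56 ..
drwxr-xr-x  2 agent agent 4096 Dec  6 16:56 pics
{'t': 0.0, 'q': array([ 1.11891312,  0.47780369,  0.02233345,  1.55645836, -0.01151206,
        1.10927565, -0.08306993]), 'joint_vel': array([ 2.19707444e-05, -7.66020367e-04,  6.11965007e-04,  6.54774756e-04,
       -1.50768744e-03, -8.22983617e-05, -2.74381243e-05]), 'joint_torque': array([-5.23896342e-04, -5.96450758e+01,  1.60775498e+00, -2.81206405e+01,
        1.24462653e-02,  9.16295423e-03, -2.03091858e-06]), 'eef_pos': array([ 0.22730411, -0.63495079,  0.23032025]), 'tool_rot': array([-4.72218278e-04,  8.17648764e-01, -5.75716661e-01, -7.76196622e-04]), 'contact_force': array([-0.21932033,  0.1377279 , -0.41644489]), 'torque': array([-0.00666501, -0.04313974,  0.01604719]), 'gripper_width': 1.001820174587594}
side {'mtx': array([[479.95335475,   0.        , 312.21110107],
       [  0.        , 479.95335475, 242.73057866],
       [  0.        ,   0.        ,   1.        ]]), 'rvec': array([ 2.27593436, -0.46706887,  0.18276017]), 'tvec': array([-0.52364459,  0.18804045,  0.78087901])}
top {'mtx': array([[605.49535021,   0.        , 319.05307689],
       [  0.        , 605.49535021, 235.11322287],
       [  0.        ,   0.        ,   1.        ]]), 'rvec': array([ 2.13984981, -2.15009825,  0.19387214]), 'tvec': array([-0.00923312,  0.54259939,  1.40952274])}
```

View pics/side0.png

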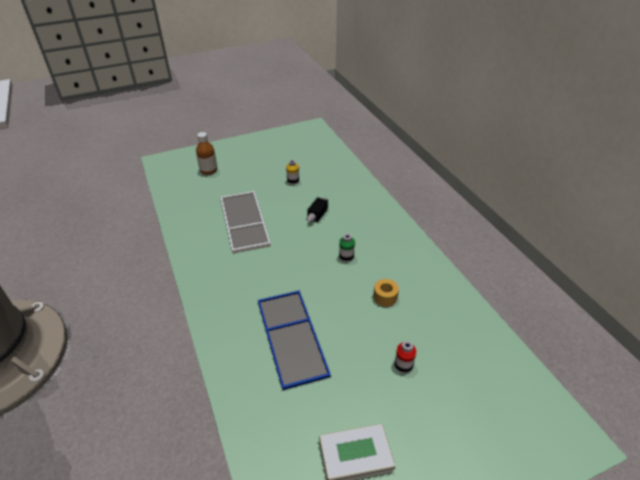

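View pics/top0.png

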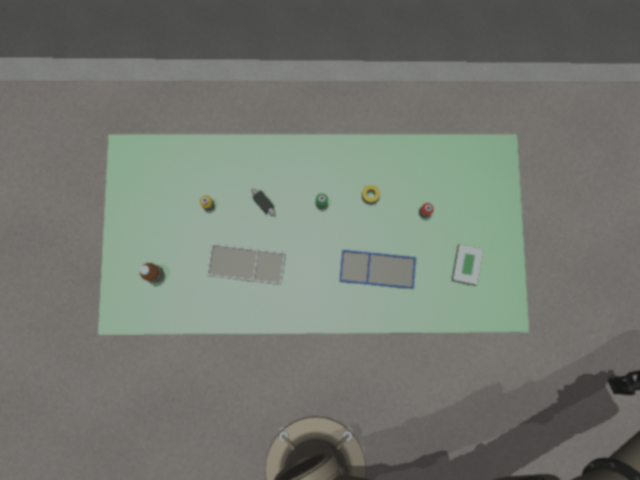

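```bash
cat > h.py <<'E'
import numpy as np, cv2
from scipy.optimize import least_squares
from station import bot
def box(x0,x1,y0,y1,z0,z1): return np.array([[x,y,z] for x in(x0,x1) for y in(y0,y1) for z in(z0,z1)])
def cyl(r,z0,z1):
    a=np.linspace(0,2*np.pi,24,endpoint=False)
    return np.array([[r*np.cos(t),r*np.sin(t),z] for z in(z0,z1) for t in a])
def xcyl(r,x0,x1,zc):
    return cyl(r,x0,x1)[:,[2,0,1]]+[0,0,zc]
obj=[cyl(.015,0,.042),cyl(.008,.048,.055)]
M={'tray':[box(-.091,.091,-.039,.039,0,.010)],'objective':obj,'ring_gauge':[cyl(.022,0,.028)],
 'pin_gauge':[box(-.025,.025,-.014,.014,0,.028),xcyl(.007,-.035,.035,.014),xcyl(.001,-.045,.045,.014)],
 'cleaner_bottle':[cyl(.022,0,.08),cyl(.012,.08,.1)],'slide_case':[box(-.045,.045,-.03,.03,0,.022)]}
def model(l): return M['tray'] if 'tray' in l else M['objective'] if 'objective' in l else M[l]
def proj(cal,P): return cv2.projectPoints(np.asarray(P,float),cal['rvec'],cal['tvec'],cal['mtx'],None)[0][:,0]
def mom(m):
    M=cv2.moments(m,True); A=M['m00']; return np.array([M['m10']/A,M['m01']/A]),np.array([M['mu20'],M['mu11'],M['mu02']])/A,A
def render(cal,l,p,z=0):
    c,s=np.cos(p[2]),np.sin(p[2]); R=np.array([[c,-s,0],[s,c,0],[0,0,1]])
    S=8; im=np.zeros((480*1,640*1),np.uint8)
    hs=[cv2.convexHull(proj(cal,Q@R.T+[p[0],p[1],z]).astype(np.float32))[:,0] for Q in model(l)]
    o=np.floor(np.min(np.vstack(hs),0))-2; e=np.ceil(np.max(np.vstack(hs),0))+2
    w,h=((e-o)*S).astype(int); im=np.zeros((max(h,1),max(w,1)),np.uint8)
    for q in hs: cv2.fillConvexPoly(im,np.round((q-o)*S).astype(np.int32),1)
    c,m,A=mom(im); return c/S+o,m/S/S,A/S/S
def ray(cal,uv,z):
    R=cv2.Rodrigues(cal['rvec'])[0]; C=-R.T@cal['tvec']
    d=R.T@np.linalg.inv(cal['mtx'])@[uv[0],uv[1],1]; return (C+d*(z-C[2])/d[2])[:2]
def measure(cam,l,z=0,show=True):
    r=bot.silhouettes(cam,l); cal=bot.calibration(cam); out=[]
    for k in r[:2]:
        m=k['mask'].astype(np.uint8)
        if m.sum()<5: continue
        c,mm,A=mom(m); p0=ray(cal,c,z+.015); best=None
        yaws=[0] if ('objective' in l or 'ring' in l or 'bottle' in l) else [0,.8,1.6,2.4]
        for y in yaws:
            def f(p):
                c2,m2,_=render(cal,l,[p[0],p[1],p[2]],z)
                return np.r_[c2-c,(m2-mm)*(.05 if len(yaws)>1 else 0)]
            s=least_squares(f,[*p0,y],x_scale=[.01,.01,.3],diff_step=[2e-3,2e-3,.02])
            if best is None or s.cost<best.cost: best=s
        A2=render(cal,l,best.x,z)[2]
        out.append((best.x,k['p'],A,A2))
        if show: print(cam,l,'p%.2f'%k['p'],'xy',np.round(c,1),'pos',np.round(best.x,4),'A %d/%d'%(A,A2),'cost %.3f'%best.cost)
    return out
E
python3 - <<'E'
from h import *
for n in("top","side"):
    bot.read_camera(n)
    for l in("blue_tray","white_tray","yellow_objective","red_objective","green_objective","ring_gauge","pin_gauge","cleaner_bottle","slide_case"): measure(n,l)
print(bot.get_obs()['t'])
E
```

```text
top blue_tray p0.78 xy [377.8 269.4] pos [ 0.4636 -0.1557  1.4736] A 2267/2413 cost 0.821
top white_tray p0.68 xy [246.3 263.7] pos [0.4788 0.1654 1.4513] A 2519/2433 cost 0.154
top yellow_objective p0.44 xy [207.2 202.9] pos [0.6272 0.2615 0.    ] A 170/173 cost 0.000
top red_objective p0.50 xy [426.4 209.9] pos [ 0.6083 -0.2771  0.    ] A 149/173 cost 0.000
top green_objective p0.43 xy [321.6 201.2] pos [ 0.6305 -0.0189  0.    ] A 156/160 cost 0.000
top ring_gauge p0.61 xy [370.3 194.5] pos [ 0.6491 -0.1402  0.    ] A 221/289 cost 0.000
top pin_gauge p0.90 xy [262.9 201.7] pos [0.6314 0.1257 3.8391] A 303/316 cost 0.024
top cleaner_bottle p0.86 xy [151.6 272.3] pos [0.4548 0.3849 0.    ] A 356/445 cost 0.000
top slide_case p0.66 xy [151.6 272.8] pos [0.4565 0.3925 0.7993] A 345/1020 cost 11.285
top slide_case p0.61 xy [466.9 264.8] pos [ 0.4733 -0.3735  2.9661] A 911/1011 cost 0.168
side blue_tray p0.58 xy [292.8 340. ] pos [ 0.4651 -0.156   1.4661] A 4418/4510 cost 0.363
side white_tray p0.87 xy [244.5 221.6] pos [0.4802 0.1662 1.4289] A 2119/2178 cost 0.101
side white_tray p0.48 
[... 201 characters left out ...]
356.6] pos [ 0.6085 -0.2763  0.    ] A 589/578 cost 0.000
side green_objective p0.97 xy [346.5 247.3] pos [ 0.6369 -0.0101  0.    ] A 415/393 cost 4.778
side green_objective p0.50 xy [244.7 222. ] pos [0.4744 0.1347 0.    ] A 2133/361 cost 0.000
side pin_gauge p0.98 xy [317.6 208.9] pos [0.6335 0.1247 0.703 ] A 401/427 cost 0.012
side pin_gauge p0.46 xy [244.6 222. ] pos [0.4761 0.1456 1.5075] A 2148/391 cost 72.451
side cleaner_bottle p0.80 xy [205.5 154.5] pos [0.4561 0.3847 0.    ] A 718/759 cost 0.000
side slide_case p0.79 xy [356.3 452.8] pos [ 0.4749 -0.3745  2.8581] A 3312/3519 cost 0.853
side slide_case p0.69 xy [293.  340.3] pos [ 0.4619 -0.1725  1.4126] A 4463/2060 cost 276.605
1.1
```

```bash
cat > plan.py <<'E'
import sys,numpy as np
from scipy.spatial.transform import Rotation as R
from station import bot
def plan(x,y,z,yaw=None):
    o=bot.get_obs(); q=o['tool_rot']; r=R.from_quat([q[1],q[2],q[3],q[0]]); m=r.as_matrix()
    cur=np.arctan2(m[1,0],m[0,0])
    if yaw is None: yaw=cur
    d=(yaw-cur+np.pi/2)%np.pi-np.pi/2; yw=cur+d
    T=R.from_matrix(np.array([[np.cos(yw),np.sin(yw),0],[np.sin(yw),-np.cos(yw),0],[0,0,-1]]))
    s=m.T@(np.array([x,y,z])-o['eef_pos'])*100; w=(r.inv()*T).as_rotvec()
    print('t %.2f pos %s yaw %.3f grip %.3f F %s | shift %s turn %s'%(o['t'],np.round(o['eef_pos'],4),cur,o['gripper_width'],np.round(o['contact_force'],1),np.round(s,2),np.round(w,3)))
if __name__=='__main__': plan(*[float(a) for a in sys.argv[1:]])
E
python3 plan.py .6084 -.2767 .15 -.1
```

```text
t 1.10 pos [ 0.2275 -0.6355  0.2313] yaw -1.227 grip 1.000 F [ 0.9 -0.8  0.4] | shift [-20.94 -47.95   8.13] turn [-0.    -0.    -1.127]
```

```bash
python3 -m creep '[[[-5,-10,0,0,0,-0.2,0.6],[-10,-20,2,0,0,-0.4,0.6],[-13,-30,4,0,0,-0.6,0.6],[-17,-37,5,0,0,-0.8,0.6],[-20,-44,6,0,0,-1,0.6],[-20.9,-47.9,8,0,0,-1.127,0.6],[-20.9,-47.9,8.1,0,0,-1.127,0.6],[-20.9,-47.9,8.1,0,0,-1.127,0.6],[-20.9,-47.9,8.1,0,0,-1.127,0.6],[-20.9,-47.9,8.1,0,0,-1.127,0.6]]]' 60; python3 plan.py .6084 -.2767 .011 -.1
```

```text
t: 2.35
eef_pos: [0.61, -0.2736, 0.1496]
tool_rot: [-0.001, 0.999, -0.047, 0.0]
contact_force: [-0.5, 0.3, -0.1]
gripper_width: 0.603
t 2.35 pos [ 0.61   -0.2736  0.1496] yaw -0.095 grip 0.603 F [-0.5  0.3 -0.1] | shift [-0.13  0.35 13.86] turn [-0.002  0.     0.005]
```

```bash
python3 -m creep '[[[0,0.2,3,0,0,0,0.6],[0,0.2,6,0,0,0,0.6],[0,0.2,8,0,0,0,0.6],[0,0.2,8,0,0,0,0.6]]]'; python3 plan.py .6084 -.2767 .011 -.1
python3 - <<'E'
from h import *
for n in("side","top"):
    im,d=bot.read_camera(n); cv2.imwrite(f"pics/{n}1.png",im[300:420,330:480] if n=="side" else im[150:270,330:530])
E
python3 -c "
import cv2
for n in('side','top'):
    a=cv2.imread(f'pics/{n}1.png');cv2.imwrite(f'pics/{n}1.png',cv2.resize(a,None,fx=4,fy=4))"
```

```text
t: 2.85
eef_pos: [0.6063, -0.2799, 0.0689]
tool_rot: [-0.0, 0.999, -0.051, -0.001]
contact_force: [-0.5, 0.4, 0.5]
gripper_width: 0.602
t 2.85 pos [ 0.6063 -0.2799  0.0689] yaw -0.101 grip 0.602 F [-0.5  0.4  0.5] | shift [ 0.19 -0.33  5.79] turn [-0.     0.003 -0.001]
```

View pics/side1.png

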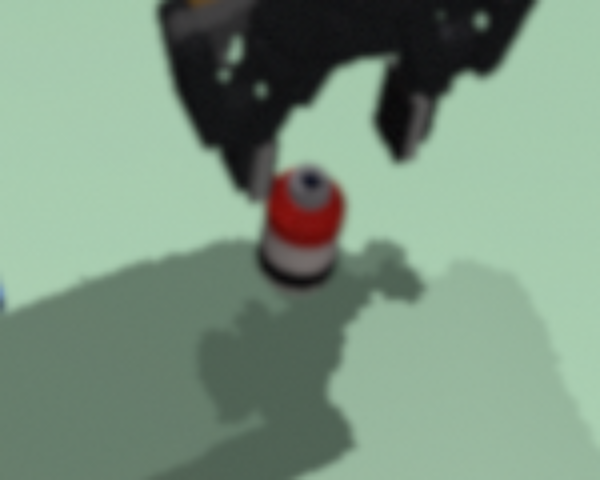

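The jaws stand either side of the red objective (about crop 305,220), slightly high. I'll correct by a few mm and go down.

```bash
python3 -m creep '[[[0.2,-0.3,0,0,0,0,0.6],[0.2,-0.3,2,0,0,0,0.6],[0.2,-0.3,4,0,0,0,0.6],[0.2,-0.3,5.8,0,0,0,0.6],[0.2,-0.3,5.8,0,0,0,0.6],[0.2,-0.3,5.8,0,0,0,0.6]]]'; python3 plan.py .6084 -.2767 .011 -.1
```

```text
t: 3.7
eef_pos: [0.6104, -0.2765, 0.0123]
tool_rot: [-0.0, 0.999, -0.05, 0.0]
contact_force: [0.6, 0.3, -0.5]
gripper_width: 0.599
t 3.70 pos [ 0.6104 -0.2765  0.0123] yaw -0.100 grip 0.599 F [ 0.6  0.3 -0.5] | shift [-0.19  0.04  0.13] turn [-0. -0. -0.]
```

```bash
python3 -m creep '[[[-0.1,0,0.1,0,0,0,0.4],[-0.1,0,0.1,0,0,0,0.2],[-0.1,0,0.1,0,0,0,0.2],[-0.1,0,0.1,0,0,0,0.2],[-0.1,0,0.1,0,0,0,0.2],[-0.1,0,0.1,0,0,0,0.2]]]' 60; python3 plan.py .6084 -.2767 .16 -.1
```

```text
t: 4.45
eef_pos: [0.6096, -0.2767, 0.0122]
tool_rot: [0.0, 0.999, -0.05, 0.001]
contact_force: [-2.2, 1.2, 6.3]
gripper_width: 0.336
t 4.45 pos [ 0.6096 -0.2767  0.0122] yaw -0.100 grip 0.336 F [-2.2  1.2  6.3] | shift [ -0.11   0.02 -14.78] turn [ 0.    -0.001 -0.   ]
```

```bash
python3 -m creep '[[[0,0,-1,0,0,0,0.2],[0,0,-3,0,0,0,0.2],[0,0,-6,0,0,0,0.2],[0,0,-9,0,0,0,0.2],[0,0,-12,0,0,0,0.2],[0,0,-14,0,0,0,0.2],[0,0,-14,0,0,0,0.2]]]'; python3 plan.py .4722 .1103 .15 -.13
python3 - <<'E'
from h import *
for n in("side","top"):
    im,d=bot.read_camera(n); cv2.imwrite(f"pics/{n}2.png",im)
E
```

```text
t: 5.32
eef_pos: [0.6103, -0.2767, 0.1535]
tool_rot: [0.001, 0.999, -0.05, 0.002]
contact_force: [-0.4, 0.0, -1.9]
gripper_width: 0.335
t 5.33 pos [ 0.6103 -0.2767  0.1535] yaw -0.100 grip 0.335 F [-0.4  0.  -1.9] | shift [-17.61 -37.13   0.25] turn [ 0.001 -0.004  0.03 ]
```

View pics/side2.png

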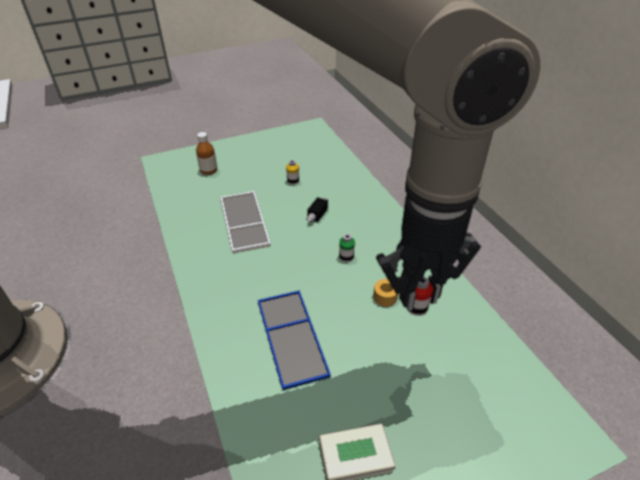

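The red objective hangs upright in the jaws at (421,294). Next, over to the white tray.

```bash
python3 -m creep '[[[-1,-2,0,0,0,0,0.2],[-3,-6,0,0,0,0,0.2],[-5.5,-11,0,0,0,0,0.2],[-8,-16,0,0,0,0,0.2],[-10.5,-22,0,0,0,0.03,0.2],[-13,-28,0,0,0,0.03,0.2],[-15,-32,0,0,0,0.03,0.2],[-16.5,-35,0,0,0,0.03,0.2],[-17.3,-36.5,0.2,0,0,0.03,0.2],[-17.6,-37.1,0.2,0,0,0.03,0.2]]]';python3 -m creep '[[[0,0,0,0,0,0,0.2],[0,0,0,0,0,0,0.2]]]'; python3 plan.py .4722 .1103 .0162 -.13
```

```text
t: 6.68
eef_pos: [0.4698, 0.111, 0.1482]
tool_rot: [0.0, 0.998, -0.064, -0.001]
contact_force: [0.5, 0.1, -1.4]
gripper_width: 0.332
t: 6.92
eef_pos: [0.4713, 0.1093, 0.149]
tool_rot: [0.0, 0.998, -0.066, -0.0]
contact_force: [0.2, -0.0, -1.1]
gripper_width: 0.335
t 6.92 pos [0.4713 0.1093 0.149 ] yaw -0.132 grip 0.335 F [ 0.2 -0.  -1.1] | shift [ 0.08 -0.12 13.28] turn [ 0.     0.    -0.002]
```

```bash
python3 -m creep '[[[0.1,-0.1,2,0,0,0,0.2],[0.1,-0.1,5,0,0,0,0.2],[0.1,-0.1,8,0,0,0,0.2],[0.1,-0.1,10,0,0,0,0.2],[0.1,-0.1,11.5,0,0,0,0.2],[0.1,-0.1,12.5,0,0,0,0.2],[0.1,-0.1,12.8,0,0,0,0.2],[0.1,-0.1,12.8,0,0,0,0.2]]]'; python3 plan.py .4722 .1103 .0162 -.13
python3 - <<'E'
from h import *
im,d=bot.read_camera("side"); cv2.imwrite("pics/side3.png",cv2.resize(im[150:290,180:360],None,fx=4,fy=4))
E
```

```text
t: 7.92
eef_pos: [0.4725, 0.1113, 0.0216]
tool_rot: [-0.0, 0.998, -0.065, 0.0]
contact_force: [-0.0, 0.6, -0.4]
gripper_width: 0.332
t 7.92 pos [0.4725 0.1113 0.0216] yaw -0.130 grip 0.332 F [-0.   0.6 -0.4] | shift [-0.02  0.1   0.54] turn [-0.    -0.001 -0.   ]
```

View pics/side3.png

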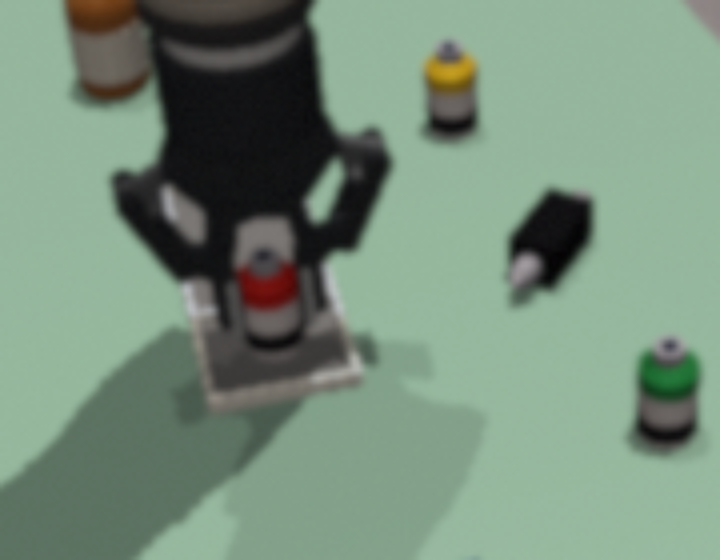

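The red objective sits over the square well, just above its floor at crop (268,330). Lowering it slowly from here.

```bash
python3 -m creep '[[[0,0,0.2,0,0,0,0.2],[0,0,0.4,0,0,0,0.2],[0,0,0.5,0,0,0,0.2],[0,0,0.5,0,0,0,0.2]]]'; python3 -m creep '[[[0,0,0.1,0,0,0,0.2],[0,0,0.1,0,0,0,0.2]]]'; python3 plan.py .4722 .1103 .0162 -.13
```

```text
t: 8.48
eef_pos: [0.4722, 0.1112, 0.0162]
tool_rot: [0.0, 0.998, -0.065, -0.0]
contact_force: [0.5, -0.5, -0.9]
gripper_width: 0.336
t: 8.72
eef_pos: [0.4723, 0.1112, 0.016]
tool_rot: [0.0, 0.998, -0.065, 0.0]
contact_force: [-3.2, -1.4, 9.4]
gripper_width: 0.332
t 8.72 pos [0.4723 0.1112 0.016 ] yaw -0.130 grip 0.332 F [-3.2 -1.4  9.4] | shift [ 0.01  0.09 -0.02] turn [ 0. -0. -0.]
```

Floor contact shows at 9 N. I'll release and lift.

```bash
python3 -m creep '[[[0,0,0,0,0,0,0.4],[0,0,0,0,0,0,0.5],[0,0,0,0,0,0,0.55],[0,0,0,0,0,0,0.55],[0,0,-2,0,0,0,0.55],[0,0,-5,0,0,0,0.55],[0,0,-9,0,0,0,0.55],[0,0,-13,0,0,0,0.55],[0,0,-13,0,0,0,0.55]]]'; python3 plan.py .628 .262 .15 -.1
```

```text
t: 9.85
eef_pos: [0.4742, 0.1118, 0.1481]
tool_rot: [-0.001, 0.998, -0.065, 0.003]
contact_force: [0.1, 0.4, 0.1]
gripper_width: 0.551
t 9.85 pos [0.4742 0.1118 0.1481] yaw -0.130 grip 0.551 F [0.1 0.4 0.1] | shift [ 13.29 -16.89  -0.08] turn [-0.002 -0.006 -0.03 ]
```

```bash
python3 -m creep '[[[3,-4,0,0,0,0,0.6],[6,-8,0,0,0,-0.03,0.6],[9,-12,0,0,0,-0.03,0.6],[12,-15,0,0,0,-0.03,0.6],[13.2,-16.8,0,0,0,-0.03,0.6],[13.2,-16.9,0,0,0,-0.03,0.6],[13.2,-16.9,0,0,0,-0.03,0.6],[13.2,-16.9,0,0,0,-0.03,0.6]]]'; python3 plan.py .628 .262 .012 -.1
python3 - <<'E'
from h import *
bot.read_camera("side"); measure("side","red_objective",.004);measure("side","white_tray");measure("side","ring_gauge")
im,d=bot.read_camera("side"); cv2.imwrite("pics/side4.png",im)
E
```

```text
t: 10.85
eef_pos: [0.6244, 0.2605, 0.145]
tool_rot: [0.001, 0.999, -0.05, -0.0]
contact_force: [0.2, 0.1, 0.1]
gripper_width: 0.6
t 10.85 pos [0.6244 0.2605 0.145 ] yaw -0.101 grip 0.600 F [0.2 0.1 0.1] | shift [ 0.35 -0.2  13.3 ] turn [ 0.001  0.001 -0.001]
side red_objective p0.60 xy [247.7 227.6] pos [0.4739 0.1108 0.    ] A 348/375 cost 0.000
side white_tray p0.72 xy [243.7 220.6] pos [0.4792 0.1692 1.4452] A 1828/2180 cost 2.468
side ring_gauge p0.82 xy [385.9 292. ] pos [ 0.6508 -0.1416  0.    ] A 593/628 cost 0.000
```

View pics/side4.png

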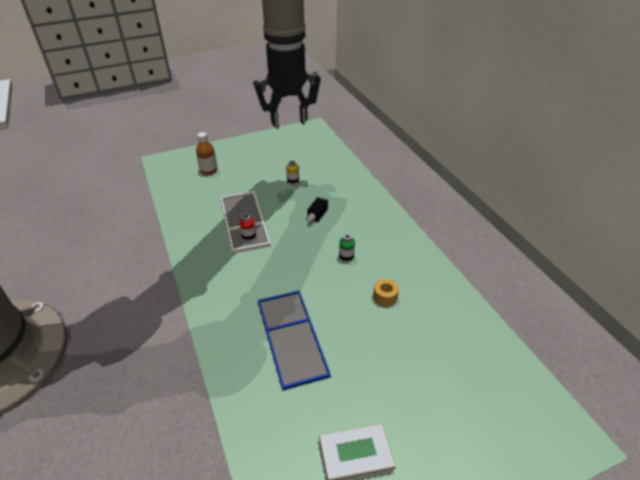

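Red stands in the white square well at (248,228). The side camera puts it within 2 mm of the target. Next: yellow.

```bash
python3 -m creep '[[[0.2,-0.1,2,0,0,0,0.6],[0.2,-0.1,5,0,0,0,0.6],[0.2,-0.1,7,0,0,0,0.6],[0.2,-0.1,7,0,0,0,0.6]]]'; python3 plan.py .628 .262 .012 -.1
```

```text
t: 11.6
eef_pos: [0.6256, 0.2616, 0.0727]
tool_rot: [0.001, 0.999, -0.05, -0.002]
contact_force: [-0.2, 0.2, 0.2]
gripper_width: 0.602
t 11.60 pos [0.6256 0.2616 0.0727] yaw -0.100 grip 0.602 F [-0.2  0.2  0.2] | shift [ 0.25 -0.07  6.07] turn [0.002 0.004 0.   ]
```

```bash
python3 -m creep '[[[0.2,0,1,0,0,0,0.6],[0.2,0,3,0,0,0,0.6],[0.2,0,5,0,0,0,0.6],[0.2,0,6,0,0,0,0.6],[0.2,0,6,0,0,0,0.6],[0.2,0,6,0,0,0,0.4],[0.2,0,6,0,0,0,0.2],[0.2,0,6,0,0,0,0.2],[0.2,0,6,0,0,0,0.2],[0.2,0,6,0,0,0,0.2]]]'; python3 plan.py .628 .262 .012 -.1
```

```text
t: 12.85
eef_pos: [0.6297, 0.2626, 0.0162]
tool_rot: [-0.0, 0.999, -0.05, 0.001]
contact_force: [-1.1, -0.4, 5.5]
gripper_width: 0.333
t 12.85 pos [0.6297 0.2626 0.0162] yaw -0.100 grip 0.333 F [-1.1 -0.4  5.5] | shift [-0.16  0.08  0.42] turn [-0.001 -0.001 -0.   ]
```

It gripped 4 mm high, so I'll regrip lower.

```bash
python3 -m creep '[[[0,0,0,0,0,0,0.45],[0,0,0,0,0,0,0.5],[0,0,0.4,0,0,0,0.5],[0,0,0.4,0,0,0,0.5],[0,0,0.4,0,0,0,0.2],[0,0,0.4,0,0,0,0.2],[0,0,0.4,0,0,0,0.2],[0,0,0.4,0,0,0,0.2],[0,0,0.4,0,0,0,0.2]]]'; python3 plan.py .628 .262 .012 -.1
```

```text
t: 13.98
eef_pos: [0.6291, 0.2623, 0.0113]
tool_rot: [0.0, 0.999, -0.05, 0.0]
contact_force: [0.6, -0.3, -0.1]
gripper_width: 0.334
t 13.97 pos [0.6291 0.2623 0.0113] yaw -0.100 grip 0.334 F [ 0.6 -0.3 -0.1] | shift [-0.1   0.04 -0.07] turn [ 0. -0.  0.]
```

```bash
python3 -m creep '[[[0,0,-1,0,0,0,0.2],[0,0,-3,0,0,0,0.2],[0,0,-6,0,0,0,0.2],[0,0,-9,0,0,0,0.2],[0,0,-12,0,0,0,0.2],[0,0,-14,0,0,0,0.2],[0,0,-14,0,0,0,0.2]]]'; python3 plan.py .4701 -.1003 .15 -.1
```

```text
t: 14.85
eef_pos: [0.6302, 0.2628, 0.1538]
tool_rot: [-0.001, 0.999, -0.05, 0.002]
contact_force: [0.5, 0.3, -2.1]
gripper_width: 0.336
t 14.85 pos [0.6302 0.2628 0.1538] yaw -0.100 grip 0.336 F [ 0.5  0.3 -2.1] | shift [-12.29  37.73   0.26] turn [-0.002 -0.003 -0.   ]
```

```bash
python3 -m creep '[[[-0.6,2,0,0,0,0,0.2],[-2,6,0,0,0,0,0.2],[-4,12,0,0,0,0,0.2],[-6,18,0,0,0,0,0.2],[-8,24,0,0,0,0,0.2],[-10,30,0,0,0,0,0.2],[-11.2,34,0,0,0,0,0.2],[-12,36.7,0.2,0,0,0,0.2],[-12.3,37.7,0.2,0,0,0,0.2],[-12.3,37.7,0.2,0,0,0,0.2]]]';python3 -m creep '[[[0,0,0,0,0,0,0.2],[0,0,0,0,0,0,0.2]]]'; python3 plan.py .4701 -.1003 .0153 -.1
```

```text
t: 16.1
eef_pos: [0.4689, -0.1004, 0.1489]
tool_rot: [-0.0, 0.999, -0.05, -0.0]
contact_force: [-0.4, -0.5, -0.4]
gripper_width: 0.333
t: 16.35
eef_pos: [0.4696, -0.0993, 0.1493]
tool_rot: [-0.0, 0.999, -0.049, 0.0]
contact_force: [-0.0, -0.3, -0.6]
gripper_width: 0.334
t 16.35 pos [ 0.4696 -0.0993  0.1493] yaw -0.098 grip 0.334 F [-0.  -0.3 -0.6] | shift [ 0.06  0.11 13.4 ] turn [-0.001 -0.     0.002]
```

```bash
python3 -m creep '[[[0.1,0.1,2,0,0,0,0.2],[0.1,0.1,5,0,0,0,0.2],[0.1,0.1,8,0,0,0,0.2],[0.1,0.1,10,0,0,0,0.2],[0.1,0.1,11.5,0,0,0,0.2],[0.1,0.1,12.5,0,0,0,0.2],[0.1,0.1,12.9,0,0,0,0.2],[0.1,0.1,12.9,0,0,0,0.2]]]'; python3 plan.py .4701 -.1003 .0153 -.1
python3 - <<'E'
from h import *
im,d=bot.read_camera("side"); cv2.imwrite("pics/side5.png",cv2.resize(im[230:400,200:380],None,fx=3.5,fy=3.5))
E
```

```text
t: 17.35
eef_pos: [0.4702, -0.1017, 0.0205]
tool_rot: [0.0, 0.999, -0.05, 0.0]
contact_force: [-0.8, 0.3, -0.9]
gripper_width: 0.331
t 17.35 pos [ 0.4702 -0.1017  0.0205] yaw -0.100 grip 0.331 F [-0.8  0.3 -0.9] | shift [-0.02 -0.14  0.52] turn [ 0. -0.  0.]
```

View pics/side5.png

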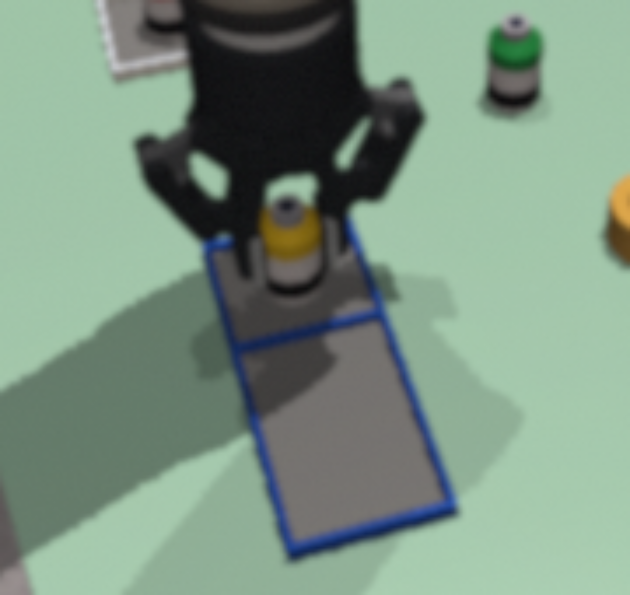

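Yellow hangs at crop (293,280), amid the blue square well (divider at crop row ~330).

```bash
python3 -m creep '[[[0,-0.1,0.2,0,0,0,0.2],[0,-0.1,0.4,0,0,0,0.2],[0,-0.1,0.5,0,0,0,0.2],[0,-0.1,0.5,0,0,0,0.2],[0,-0.1,0.6,0,0,0,0.2],[0,-0.1,0.6,0,0,0,0.2]]]'; python3 plan.py .4701 -.1003 .0153 -.1
```

```text
t: 18.15
eef_pos: [0.4701, -0.1007, 0.0151]
tool_rot: [0.0, 0.999, -0.05, 0.0]
contact_force: [-2.8, 0.5, 11.8]
gripper_width: 0.336
t 18.15 pos [ 0.4701 -0.1007  0.0151] yaw -0.100 grip 0.336 F [-2.8  0.5 11.8] | shift [-0.   -0.04 -0.02] turn [ 0.001 -0.    -0.   ]
```

```bash
python3 -m creep '[[[0,0,0,0,0,0,0.4],[0,0,0,0,0,0,0.5],[0,0,0,0,0,0,0.55],[0,0,0,0,0,0,0.55],[0,0,-2,0,0,0,0.55],[0,0,-5,0,0,0,0.55],[0,0,-9,0,0,0,0.55],[0,0,-13,0,0,0,0.55],[0,0,-13,0,0,0,0.55]]]'; python3 plan.py .650 -.141 .13 -1.68
```

```text
t: 19.27
eef_pos: [0.4722, -0.101, 0.1471]
tool_rot: [0.001, 0.999, -0.05, 0.003]
contact_force: [-0.2, -0.9, 0.1]
gripper_width: 0.549
t 19.27 pos [ 0.4722 -0.101   0.1471] yaw -0.100 grip 0.549 F [-0.2 -0.9  0.1] | shift [18.08  2.2   1.82] turn [ 0.005 -0.004 -1.562]
```

```bash
python3 -m creep '[[[3,0.4,0,0,0,-0.17,0.75],[6,0.8,0,0,0,-0.34,0.75],[9,1.2,0,0,0,-0.51,0.75],[12,1.6,0,0,0,-0.68,0.75],[15,2,1,0,0,-0.85,0.75],[17,2.1,1.5,0,0,-1.02,0.75],[18,2.2,1.8,0,0,-1.19,0.75],[18,2.2,1.8,0,0,-1.36,0.75],[18,2.2,1.8,0,0,-1.56,0.75],[18,2.2,1.8,0,0,-1.56,0.75]]]'; python3 -m creep '[[[0,0,0,0,0,0,0.75],[0,0,0,0,0,0,0.75]]]'; python3 plan.py .650 -.141 .005 -1.68
python3 - <<'E'
from h import *
print(bot.get_obs()['q'].round(2))
bot.read_camera("side");measure("side","ring_gauge");measure("side","yellow_objective",.004);measure("side","blue_tray")
im,d=bot.read_camera("side"); cv2.imwrite("pics/side6.png",im)
E
```

```text
t: 20.52
eef_pos: [0.6462, -0.1405, 0.1246]
tool_rot: [-0.001, 0.746, 0.666, -0.0]
contact_force: [-0.2, -0.1, 0.7]
gripper_width: 0.753
t: 20.78
eef_pos: [0.6468, -0.1405, 0.1261]
tool_rot: [-0.0, 0.746, 0.666, -0.0]
contact_force: [1.5, 0.1, 0.7]
gripper_width: 0.755
t 20.77 pos [ 0.6468 -0.1405  0.1261] yaw 1.458 grip 0.755 F [1.5 0.1 0.7] | shift [-1.000e-02  3.200e-01  1.211e+01] turn [-0.     0.    -0.003]
[ 0.61  0.67 -0.71  1.64  0.49  1.02  1.2 ]
side ring_gauge p0.55 xy [385.6 292.5] pos [ 0.6499 -0.1424  0.    ] A 608/628 cost 0.000
side yellow_objective p0.69 xy [282.3 302.4] pos [ 0.4705 -0.1011  0.    ] A 468/483 cost 0.000
```

View pics/side6.png

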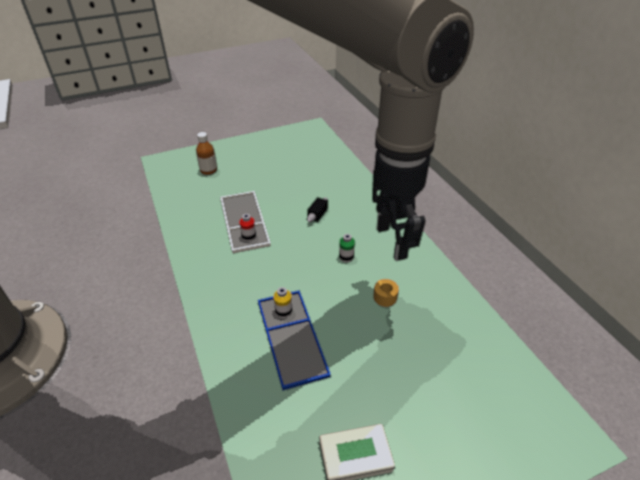

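Yellow stands in the blue square well at (283,302), within 1 mm of the target. Next, down onto the ring at (386,292).

```bash
python3 -m creep '[[[0,0.3,2,0,0,0,0.75],[0,0.3,5,0,0,0,0.75],[0,0.3,7,0,0,0,0.75],[0,0.3,9,0,0,0,0.75],[0,0.3,10.5,0,0,0,0.75],[0,0.3,11.5,0,0,0,0.75],[0,0.3,12,0,0,0,0.75],[0,0.3,12,0,0,0,0.75]]]'; python3 plan.py .650 -.1415 .004 -1.68
```

```text
t: 22.02
eef_pos: [0.6501, -0.1409, 0.0064]
tool_rot: [0.0, 0.745, 0.667, 0.0]
contact_force: [-0.1, 0.9, -0.5]
gripper_width: 0.751
t 22.02 pos [ 0.6501 -0.1409  0.0064] yaw 1.460 grip 0.751 F [-0.1  0.9 -0.5] | shift [-0.06 -0.    0.24] turn [ 0.     0.    -0.002]
```

```bash
python3 -m creep '[[[0,0,0.2,0,0,0,0.6],[0,0,0.2,0,0,0,0.4],[0,0,0.2,0,0,0,0.35],[0,0,0.2,0,0,0,0.35],[0,0,0.2,0,0,0,0.35],[0,0,0.2,0,0,0,0.35]]]' 70; python3 plan.py .650 -.1415 .004 -1.68
```

```text
t: 22.78
eef_pos: [0.6505, -0.1408, 0.0053]
tool_rot: [0.001, 0.745, 0.667, 0.0]
contact_force: [-1.8, 0.4, 5.7]
gripper_width: 0.487
t 22.77 pos [ 0.6505 -0.1408  0.0053] yaw 1.460 grip 0.487 F [-1.8  0.4  5.7] | shift [-0.07 -0.04  0.13] turn [ 0.001  0.    -0.002]
```

```bash
python3 -m creep '[[[0,0,-1,0,0,0,0.35],[0,0,-3,0,0,0,0.35],[0,0,-6,0,0,0,0.35],[0,0,-9,0,0,0,0.35],[0,0,-12,0,0,0,0.35],[0,0,-14,0,0,0,0.35],[0,0,-14,0,0,0,0.35]]]'; python3 plan.py .4838 .1985 .15 1.44
```

```text
t: 23.65
eef_pos: [0.651, -0.1409, 0.1464]
tool_rot: [0.001, 0.745, 0.667, 0.001]
contact_force: [-0.2, -0.9, -2.7]
gripper_width: 0.488
t 23.65 pos [ 0.651  -0.1409  0.1464] yaw 1.460 grip 0.488 F [-0.2 -0.9 -2.7] | shift [ 31.88 -20.37  -0.44] turn [0.003 0.    0.02 ]
```

```bash
python3 -m creep '[[[2,-1.3,0,0,0,0,0.35],[6,-4,0,0,0,0,0.35],[11,-7,0,0,0,0,0.35],[16,-10.5,0,0,0,0,0.35],[21,-13.5,0,0,0,0.02,0.35],[26,-16.7,0,0,0,0.02,0.35],[29,-18.7,0,0,0,0.02,0.35],[31,-20,-0.2,0,0,0.02,0.35],[31.9,-20.4,-0.4,0,0,0.02,0.35],[31.9,-20.4,-0.4,0,0,0.02,0.35]]]';python3 -m creep '[[[0,0,0,0,0,0,0.35],[0,0,0,0,0,0,0.35]]]'; python3 plan.py .4838 .1985 .0093 1.44
```

```text
t: 24.9
eef_pos: [0.4825, 0.1986, 0.148]
tool_rot: [-0.0, 0.752, 0.66, -0.0]
contact_force: [-1.1, -1.1, -1.6]
gripper_width: 0.487
t: 25.15
eef_pos: [0.483, 0.1974, 0.148]
tool_rot: [0.0, 0.753, 0.659, -0.0]
contact_force: [0.3, -0.1, -2.3]
gripper_width: 0.486
t 25.15 pos [0.483  0.1974 0.148 ] yaw 1.438 grip 0.486 F [ 0.3 -0.1 -2.3] | shift [ 0.12  0.07 13.87] turn [-0.     0.001 -0.002]
```

```bash
python3 -m creep '[[[0.1,0.1,2,0,0,0,0.35],[0.1,0.1,5,0,0,0,0.35],[0.1,0.1,8,0,0,0,0.35],[0.1,0.1,10,0,0,0,0.35],[0.1,0.1,11.5,0,0,0,0.35],[0.1,0.1,12.7,0,0,0,0.35],[0.1,0.1,13.3,0,0,0,0.35],[0.1,0.1,13.3,0,0,0,0.35]]]'; python3 plan.py .4838 .1985 .0093 1.44
python3 - <<'E'
from h import *
im,d=bot.read_camera("side"); cv2.imwrite("pics/side7.png",cv2.resize(im[130:280,160:340],None,fx=4,fy=4))
im,d=bot.read_camera("top"); cv2.imwrite("pics/top7.png",cv2.resize(im[190:310,170:330],None,fx=4,fy=4))
E
```

```text
t: 26.15
eef_pos: [0.4837, 0.1996, 0.0153]
tool_rot: [0.0, 0.752, 0.659, 0.0]
contact_force: [0.6, -0.2, -2.4]
gripper_width: 0.494
t 26.15 pos [0.4837 0.1996 0.0153] yaw 1.440 grip 0.494 F [ 0.6 -0.2 -2.4] | shift [-0.11  0.03  0.6 ] turn [0. 0. 0.]
```

View pics/side7.png

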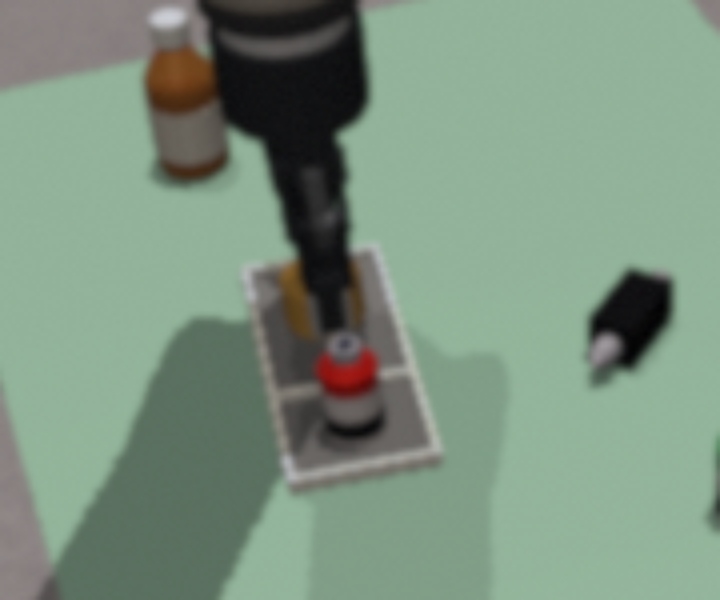

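The ring hangs over the long well at crop (322,300). The finger is clear of the red objective.

```bash
python3 -m creep '[[[-0.1,0,0.2,0,0,0,0.35],[-0.1,0,0.4,0,0,0,0.35],[-0.1,0,0.5,0,0,0,0.35],[-0.1,0,0.5,0,0,0,0.35],[-0.1,0,0.6,0,0,0,0.35],[-0.1,0,0.6,0,0,0,0.35]]]'; python3 plan.py .4838 .1985 .0093 1.44
```

```text
t: 27.0
eef_pos: [0.4834, 0.1986, 0.0093]
tool_rot: [-0.0, 0.752, 0.659, -0.0]
contact_force: [0.1, -0.1, -2.5]
gripper_width: 0.492
t 27.00 pos [0.4834 0.1986 0.0093] yaw 1.440 grip 0.492 F [ 0.1 -0.1 -2.5] | shift [-0.01  0.04 -0.  ] turn [-0.  0.  0.]
```

Not touching yet, so I'll go a little lower.

```bash
python3 -m creep '[[[0,0,0.1,0,0,0,0.35],[0,0,0.1,0,0,0,0.35],[0,0,0.1,0,0,0,0.35]]]'; python3 plan.py .4838 .1985 .0093 1.44
```

```text
t: 27.38
eef_pos: [0.4835, 0.1986, 0.0092]
tool_rot: [0.0, 0.752, 0.659, 0.0]
contact_force: [-2.9, -2.4, 7.5]
gripper_width: 0.489
t 27.38 pos [0.4835 0.1986 0.0092] yaw 1.440 grip 0.489 F [-2.9 -2.4  7.5] | shift [-0.01  0.03 -0.01] turn [0.001 0.001 0.   ]
```

```bash
python3 -m creep '[[[0,0,0,0,0,0,0.55],[0,0,0,0,0,0,0.62],[0,0,0,0,0,0,0.62],[0,0,0,0,0,0,0.62],[0,0,-2,0,0,0,0.62],[0,0,-5,0,0,0,0.62],[0,0,-9,0,0,0,0.62],[0,0,-13,0,0,0,0.62],[0,0,-13,0,0,0,0.62]]]'; python3 plan.py .6325 .1252 .13 2.27
```

```text
t: 28.5
eef_pos: [0.4854, 0.2, 0.1424]
tool_rot: [0.001, 0.752, 0.659, 0.003]
contact_force: [-0.0, 0.5, 0.2]
gripper_width: 0.619
t 28.50 pos [0.4854 0.2    0.1424] yaw 1.440 grip 0.619 F [-0.   0.5  0.2] | shift [-5.5  15.55  1.32] turn [ 0.007 -0.    -0.83 ]
```

```bash
python3 -m creep '[[[-1,3,0,0,0,0.18,0.6],[-2,6,0,0,0,0.36,0.6],[-3,9,0,0,0,0.54,0.6],[-4,12,0,0,0,0.72,0.6],[-5,14,0,0,0,0.9,0.6],[-5.5,15.5,0,0,0,1.08,0.6],[-5.5,15.5,0,0,0,1.26,0.6],[-5.5,15.5,0,0,0,1.44,0.6],[-5.5,15.5,0,0,0,1.62,0.6],[-5.5,15.5,0,0,0,1.8,0.6]]]'; python3 plan.py .6325 .1252 .1 2.27
```

```text
t: 29.75
eef_pos: [0.6293, 0.1238, 0.1379]
tool_rot: [0.0, 0.983, -0.182, -0.001]
contact_force: [-0.8, -0.2, 0.2]
gripper_width: 0.597
t 29.75 pos [0.6293 0.1238 0.1379] yaw -0.366 grip 0.597 F [-0.8 -0.2  0.2] | shift [ 0.26 -0.25  3.79] turn [0.001 0.001 0.506]
```

```bash
python3 -m creep '[[[0.2,-0.2,1,0,0,0.18,0.6],[0.2,-0.2,2,0,0,0.36,0.6],[0.2,-0.2,3,0,0,0.506,0.6],[0.2,-0.2,3.8,0,0,0.506,0.6],[0.2,-0.2,3.8,0,0,0.506,0.6],[0.2,-0.2,3.8,0,0,0.506,0.6]]]'; python3 plan.py .6325 .1252 .003 2.27
python3 - <<'E'
from h import *
bot.read_camera("side");measure("side","pin_gauge");measure("side","ring_gauge",.004);measure("side","blue_tray")
im,d=bot.read_camera("side"); cv2.imwrite("pics/side8.png",cv2.resize(im[100:280,180:400],None,fx=3.5,fy=3.3))
bot.read_camera("top");measure("top","white_tray")
E
```

```text
t: 30.5
eef_pos: [0.6326, 0.125, 0.1006]
tool_rot: [-0.0, 0.908, -0.419, 0.0]
contact_force: [0.7, 0.5, 0.0]
gripper_width: 0.6
t 30.50 pos [0.6326 0.125  0.1006] yaw -0.865 grip 0.600 F [0.7 0.5 0. ] | shift [-0.02  0.    9.76] turn [-0.     0.     0.007]
side pin_gauge p0.64 xy [317.7 208.9] pos [0.6337 0.1245 0.662 ] A 436/436 cost 0.013
side ring_gauge p0.91 xy [240.3 205.5] pos [0.4833 0.198  0.    ] A 385/415 cost 0.000
side ring_gauge p0.24 xy [317.6 209.2] pos [0.6308 0.1188 0.    ] A 375/423 cost 0.000
side blue_tray p0.75 xy [294.1 343.8] pos [ 0.4643 -0.1622  1.4948] A 4080/4595 cost 13.125
top white_tray p0.64 xy [237.6 263.4] pos [0.4799 0.1871 1.1901] A 1639/2424 cost 32.124
```

View pics/side8.png

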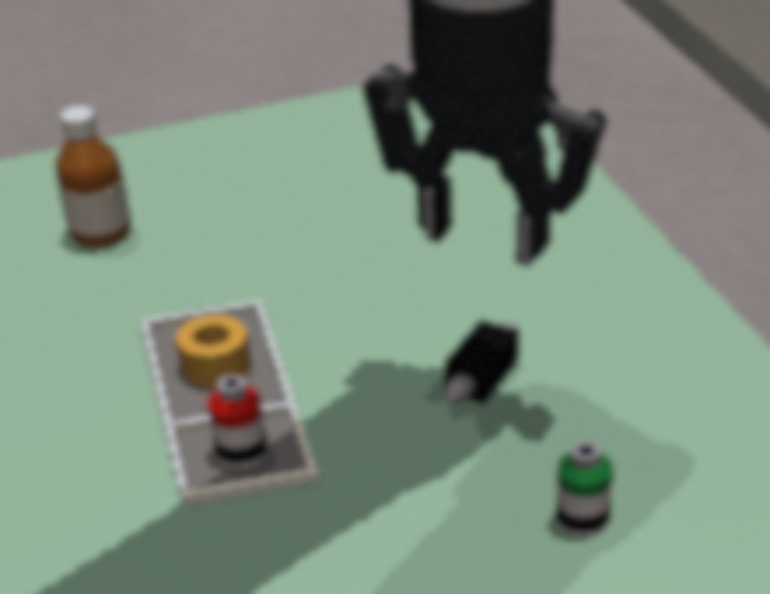

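The ring lies flat in the white long well at crop (213,350), at (.4833,.198) against a target of (.4838,.1985). The jaws are across the pin's handle, so down.

```bash
python3 -m creep '[[[0,0,2,0,0,0,0.6],[0,0,4,0,0,0,0.6],[0,0,6,0,0,0,0.6],[0,0,7.5,0,0,0.01,0.6],[0,0,8.7,0,0,0.01,0.6],[0,0,9.5,0,0,0.01,0.6],[0,0,9.7,0,0,0.01,0.6],[0,0,9.7,0,0,0.01,0.6]]]'; python3 plan.py .6325 .1252 .004 2.27
```

```text
t: 31.85
eef_pos: [0.6328, 0.1251, 0.0036]
tool_rot: [-0.0, 0.906, -0.424, 0.0]
contact_force: [1.3, -0.0, -0.0]
gripper_width: 0.601
t 31.85 pos [0.6328 0.1251 0.0036] yaw -0.876 grip 0.601 F [ 1.3 -0.  -0. ] | shift [-0.03  0.02 -0.04] turn [-0.001 -0.    -0.004]
```

```bash
python3 -m creep '[[[0,0,0.1,0,0,0,0.45],[0,0,0.1,0,0,0,0.35],[0,0,0.1,0,0,0,0.2],[0,0,0.1,0,0,0,0.2],[0,0,0.1,0,0,0,0.2],[0,0,0.1,0,0,0,0.2]]]' 60; python3 plan.py .6325 .1252 .15 2.27
```

```text
t: 32.6
eef_pos: [0.6329, 0.1252, 0.0029]
tool_rot: [-0.0, 0.906, -0.424, 0.0]
contact_force: [-1.7, 0.4, 5.1]
gripper_width: 0.314
t 32.60 pos [0.6329 0.1252 0.0029] yaw -0.876 grip 0.314 F [-1.7  0.4  5.1] | shift [ -0.02   0.02 -14.71] turn [-0.001 -0.    -0.004]
```

```bash
python3 -m creep '[[[0,0,-1,0,0,0,0.2],[0,0,-3,0,0,0,0.2],[0,0,-6,0,0,0,0.2],[0,0,-9,0,0,0,0.2],[0,0,-12,0,0,0,0.2],[0,0,-14,0,0,0,0.2],[0,0,-14,0,0,0,0.2]]]'; python3 plan.py .4612 -.1888 .15 -.10
```

```text
t: 33.48
eef_pos: [0.6336, 0.1252, 0.1444]
tool_rot: [-0.001, 0.906, -0.424, 0.001]
contact_force: [1.3, -0.5, -1.2]
gripper_width: 0.316
t 33.48 pos [0.6336 0.1252 0.1444] yaw -0.876 grip 0.316 F [ 1.3 -0.5 -1.2] | shift [13.09 33.34 -0.65] turn [-0.002 -0.003 -0.776]
```

```bash
python3 -m creep '[[[0.8,2,0,0,0,-0.05,0.2],[2.4,6,0,0,0,-0.15,0.2],[4.3,11,0,0,0,-0.25,0.2],[6.3,16,0,0,0,-0.36,0.2],[8.3,21,0,0,0,-0.48,0.2],[10.2,26,0,0,0,-0.6,0.2],[11.6,29.5,0,0,0,-0.7,0.2],[12.7,32.3,-0.4,0,0,-0.776,0.2],[13.1,33.3,-0.5,0,0,-0.776,0.2],[13.1,33.3,-0.5,0,0,-0.776,0.2]]]';python3 -m creep '[[[0,0,0,0,0,0,0.2],[0,0,0,0,0,0,0.2]]]'; python3 plan.py .4612 -.1888 .0069 -.1
python3 - <<'E'
from h import *
im,d=bot.read_camera("side"); cv2.imwrite("pics/side9.png",im)
bot.read_camera("top");measure("top","blue_tray")
E
```

```text
t: 34.72
eef_pos: [0.4603, -0.1887, 0.1468]
tool_rot: [-0.0, 0.999, -0.051, -0.0]
contact_force: [1.0, 0.2, -1.8]
gripper_width: 0.316
t: 34.98
eef_pos: [0.4612, -0.1875, 0.1472]
tool_rot: [-0.0, 0.999, -0.049, 0.0]
contact_force: [0.3, -0.0, -1.5]
gripper_width: 0.315
t 34.98 pos [ 0.4612 -0.1875  0.1472] yaw -0.098 grip 0.315 F [ 0.3 -0.  -1.5] | shift [1.000e-02 1.400e-01 1.403e+01] turn [-0.    -0.     0.002]
top blue_tray p0.75 xy [367.5 269.4] pos [ 0.4634 -0.1305  1.0804] A 1482/2417 cost 50.472
```

View pics/side9.png

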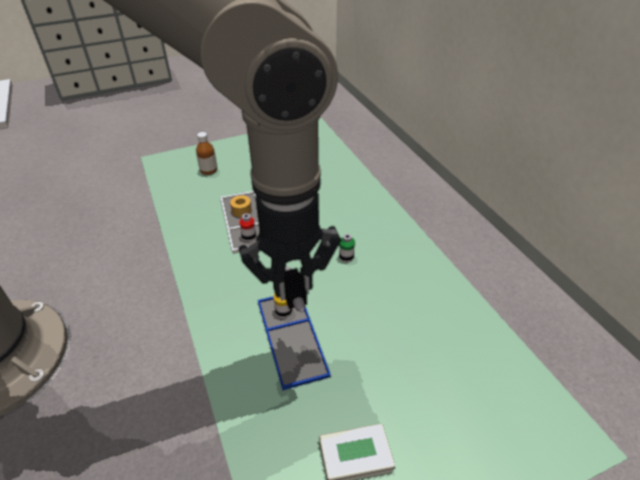

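The pin is held level at (294,290), and the yellow objective is clear behind it. Lowering.

```bash
python3 -m creep '[[[0,0.1,2,0,0,0,0.2],[0,0.1,5,0,0,0,0.2],[0,0.1,8,0,0,0,0.2],[0,0.1,10,0,0,0,0.2],[0,0.1,11.5,0,0,0,0.2],[0,0.1,12.8,0,0,0,0.2],[0,0.1,13.3,0,0,0,0.2],[0,0.1,13.3,0,0,0,0.2]]]'; python3 plan.py .4612 -.1888 .0069 -.1
python3 - <<'E'
from h import *
im,d=bot.read_camera("side"); cv2.imwrite("pics/side10.png",cv2.resize(im[250:410,220:380],None,fx=3.7,fy=3.7))
E
```

```text
t: 36.12
eef_pos: [0.4606, -0.1898, 0.0143]
tool_rot: [0.0, 0.999, -0.05, 0.0]
contact_force: [1.1, -0.1, -1.3]
gripper_width: 0.317
t 36.12 pos [ 0.4606 -0.1898  0.0143] yaw -0.100 grip 0.317 F [ 1.1 -0.1 -1.3] | shift [ 0.05 -0.11  0.74] turn [ 0. -0. -0.]
```

View pics/side10.png

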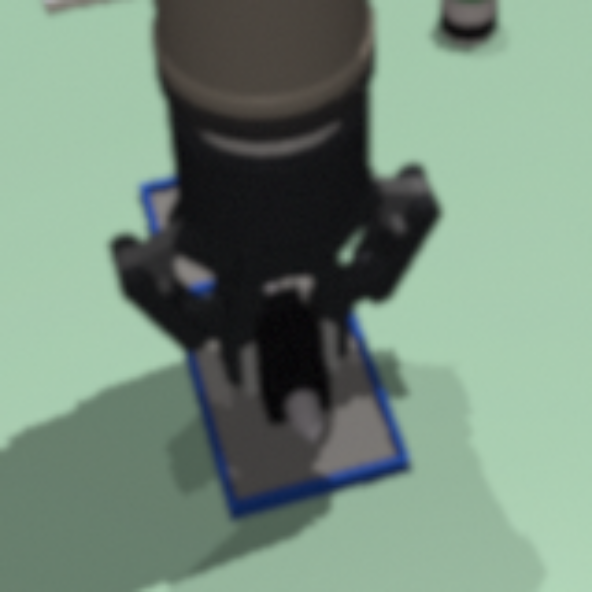

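The pin is centred in the long well, its tip at crop (305,420) and both fingers between the walls.

```bash
python3 -m creep '[[[0,-0.1,0.2,0,0,0,0.2],[0,-0.1,0.4,0,0,0,0.2],[0,-0.1,0.6,0,0,0,0.2],[0,-0.1,0.7,0,0,0,0.2],[0,-0.1,0.8,0,0,0,0.2],[0,-0.1,0.8,0,0,0,0.2]]]'; python3 plan.py .4612 -.1888 .0069 -.1
```

```text
t: 36.92
eef_pos: [0.4605, -0.1889, 0.0068]
tool_rot: [0.0, 0.999, -0.05, -0.0]
contact_force: [-2.9, -0.3, 6.3]
gripper_width: 0.32
t 36.92 pos [ 0.4605 -0.1889  0.0068] yaw -0.100 grip 0.320 F [-2.9 -0.3  6.3] | shift [ 0.06 -0.01 -0.01] turn [ 0.  0. -0.]
```

Contact at 6 N. I'll open only a little, since the walls are near, then lift.

```bash
python3 -m creep '[[[0,0,0,0,0,0,0.4],[0,0,0,0,0,0,0.42],[0,0,0,0,0,0,0.42],[0,0,0,0,0,0,0.42],[0,0,-1,0,0,0,0.42],[0,0,-3,0,0,0,0.42],[0,0,-6,0,0,0,0.5],[0,0,-10,0,0,0,0.5],[0,0,-14,0,0,0,0.5],[0,0,-14,0,0,0,0.5]]]'; python3 plan.py .45 -.5 .25 -.6
```

```text
t: 38.17
eef_pos: [0.4628, -0.1895, 0.1499]
tool_rot: [0.001, 0.999, -0.05, 0.003]
contact_force: [0.9, 0.2, 0.4]
gripper_width: 0.501
t 38.17 pos [ 0.4628 -0.1895  0.1499] yaw -0.100 grip 0.501 F [0.9 0.2 0.4] | shift [ 1.91 31.04 -9.94] turn [ 0.    -0.007  0.5  ]
```

```bash
python3 -m creep '[[[0,1,-5,0,0,0,0.5],[0,5,-10,0,0,0,0.5],[0,10,-10,0,0,0,0.5],[0,15,-10,0,0,0,0.5],[0,20,-10,0,0,0,0.5],[0,25,-10,0,0,0,0.5],[0,30,-10,0,0,0,0.5],[0,35,-10,0,0,0,0.5],[0,35,-10,0,0,0,0.5],[0,35,-10,0,0,0,0.5]]]'
python3 - <<'E'
from h import *
for n in("top","side"):
    im,d=bot.read_camera(n); cv2.imwrite(f"pics/{n}11.png",im)
    for l,z in(("blue_tray",0),("white_tray",0),("yellow_objective",.004),("red_objective",.004),("green_objective",0),("ring_gauge",.004),("pin_gauge",.004),("cleaner_bottle",0),("slide_case",0)): measure(n,l,z)
print(bot.get_obs()['t'])
E
```

```text
t: 39.42
eef_pos: [0.4257, -0.536, 0.2454]
tool_rot: [-0.001, 0.999, -0.05, -0.0]
contact_force: [0.2, 1.0, -0.7]
gripper_width: 0.502
top blue_tray p0.69 xy [376.5 269.4] pos [ 0.4635 -0.1524  1.4764] A 2022/2421 cost 1.683
top yellow_objective p0.67 xy [356.  265.5] pos [ 0.4708 -0.1009  0.    ] A 151/151 cost 0.000
top red_objective p0.67 xy [267.7 265.1] pos [0.4726 0.1118 0.    ] A 137/150 cost 0.000
top green_objective p0.70 xy [356.1 265.8] pos [ 0.4706 -0.1013  0.    ] A 132/149 cost 0.000
top green_objective p0.66 xy [321.4 201. ] pos [ 0.6312 -0.0185  0.    ] A 159/160 cost 0.000
top ring_gauge p0.47 xy [232.2 261.5] pos [0.4825 0.1981 0.    ] A 199/295 cost 0.000
top pin_gauge p0.52 xy [392.6 270.1] pos [ 0.46   -0.1901  1.4987] A 349/334 cost 0.206
top cleaner_bottle p0.89 xy [151.6 272.2] pos [0.4551 0.385  0.    ] A 366/446 cost 0.000
top slide_case p0.83 xy [467.4 265.1] pos [ 0.4724 -0.3749  2.9412] A 970/1012 cost 0.042
side blue_tray p0.69 xy [293.  342.2] pos [ 0.4631 -0.1608  1.4988] A 3233/4597 cost 2.665
side white_tray p0.83 xy [235.3 228.9] pos [0.4549 0.1517 1.477 ] A 803/2293 cost 9.091
side white_tray p0.63 xy [205.8 169.6] pos [0.4514 0.394  1.4557] A 112/1476 cost 38.353
side yellow_objective p0.76 xy [283.4 302.9] pos [ 0.4718 -0.1027  0.    ] A 485/483 cost 0.000
side red_objective p0.70 xy [245.7 232.9] pos [0.4656 0.0969 0.    ] A 153/383 cost 0.000
side red_objective p0.38 xy [348.  453.5] pos [ 0.4608 -0.378   0.    ] A 2400/727 cost 0.000
side pin_gauge p0.57 xy [297.1 347.8] pos [ 0.4617 -0.1905  1.4552] A 792/757 cost 0.163
side cleaner_bottle p0.41 xy [205.3 169.4] pos [0.441  0.3232 0.    ] A 111/811 cost 0.000
side slide_case p0.71 xy [282.8 302.2] pos [ 0.4771 -0.0834  1.302 ] A 479/1635 cost 26.680
side slide_case p0.55 xy [348.  452.7] pos [ 0.4661 -0.3698  3.3647] A 2516/3528 cost 29.616
40.425
```

View pics/side11.png

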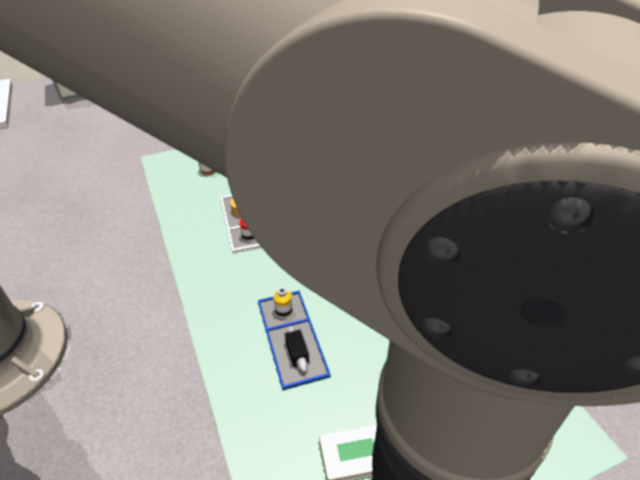

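View pics/top11.png

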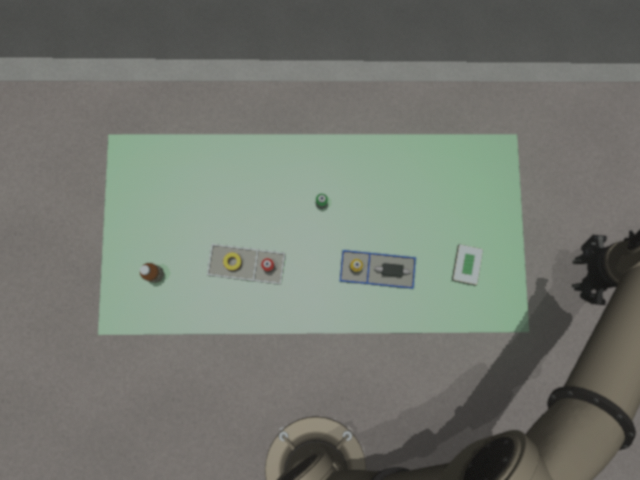

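The top view shows all four pieces upright or flat in their wells: ring (232,261), red (268,265), yellow (356,266), pin (393,270). The green objective, bottle and slide case haven't moved. In the side view the arm hides part of the scene, so its readings for the white tray, red, bottle and case don't count. Handing in.

```bash
python3 -c "
from station import bot
print(bot.hand_in(), bot.get_obs()['t'])"
```

```text
the job is handed in; nothing more can be done
the job is handed in; nothing more can be done
```

I placed all four pieces and handed the job in at about 40 s. No verdict is reported. The yellow objective and pin gauge are in the blue tray, and the red objective and ring gauge are in the white tray. I lowered each piece until the wrist felt the floor (6–12 N) before letting go.

- **Positions:** in the last top view every piece was within about 2 mm of its well centre. The well centres come from my first measurement of the trays. The pin gauge was about 0.03 rad off lengthwise.
- **Bystanders:** the green objective, bottle and slide case measured within about 2 mm of their first readings.
- **Robot:** the arm was well clear of everything when I handed in.

**Checks that disagreed:**
- **Last side view:** the arm partly blocked it, so its readings for the white tray, red objective, bottle and slide case were off, and I discarded them. It found no ring gauge or green objective. Its yellow and pin readings agreed with the top view. Earlier clear side views had red and the ring within 2 mm of target.
- **Last top view:** the network missed the white tray, and it labelled the yellow objective as a second green one.
- **Yellow pick:** the first grip was 4 mm high, so I regripped lower before lifting.

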